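# Seat a well-plate cover with the two-button press

## Task

Seat the clear cover on the well plate with the bench press: put one fingertip on each of the two blue buttons, press both fully down together, keep them down for three seconds so that the platen presses the cover home, then let both buttons come up again and move clear. Do not press one button on its own. Work only the two buttons: do not push the platen by hand, and grasp, lift or disturb nothing else on the bench.

Things in the scene. Friction and masses are not known exactly. Their poses are not given: they have to be found in the camera images.
- press: The white cover press, fixed to the bench. Origin: on the bench surface, midway below its two buttons. Its +y axis points from the buttons towards the press head, +x is 90 deg clockwise from +y seen from above, z up. Console under the buttons: 110 x 130 mm, top at height 50 mm, centred on the origin. Press head: base x +-85 mm, y 65 to 255 mm; platen over x +-60 mm, y 100 to 180 mm; overhead arm and column up to 170 mm high, y 110 to 250 mm.
- button_l_top (a point): Centre of the top face of one blue push button (24 mm across), at x 0, y +30 mm in the press frame; 73 mm above the bench when up. Moves down with the button. The buttons are 60 mm apart centre to centre; each stands in a 40 mm wide dark steel housing whose rim is at 62 mm.
- button_r_top (a point): The same for the other blue button, at x 0, y -30 mm in the press frame.
- button_l (a joint): Travel of button_l, m: 0 up, grows as it is pressed, stop at 0.007; it springs back when let go. Takes about 1 N to start and 5 N near the bottom (about 9 N for both; a force stop of 12 to 15 N for the pair together finds the bottom).
- button_r (a joint): Travel of button_r, the same.
- platen: The aluminium platen of the press, 120 x 80 x 12 mm, under the overhead arm; origin near its upper face. A linkage lowers it by twice the travel of button_l, and lifts the nest with the well plate and cover by twice the travel of button_r, so that they close on one another: either button alone goes only part of the way and does not reach; with both down (about 6.3 mm each on average) the cover has been pushed home, and the buttons stop there.
- cover (a joint): Travel of the clear cover (yellow end strips, 124 x 82 x 6 mm) on the well plate below the platen, m: near 0 (to 0.0015) at the start, proud of the plate; 0.006 fully home. It stays where it is pushed.
- dropper_red: red dropper bottle, 28 mm across, 75 mm tall, loose, about 40 g; origin at the centre of its underside. Leave alone.
- dropper_blue: blue dropper bottle, 28 mm across, 75 mm tall, loose, about 40 g; origin at the centre of its underside. Leave alone.
- dropper_pink: pink dropper bottle, 28 mm across, 75 mm tall, loose, about 40 g; origin at the centre of its underside. Leave alone.
- dropper_white: frosted white dropper bottle, 28 mm across, 75 mm tall, loose, about 40 g; origin at the centre of its underside. Leave alone.
- tip_box: Box of pipette tips, yellow top, 120 x 85 x 74 mm, loose; origin under its centre. Leave alone.
- spot_plate: White spotting plate with round wells, 130 x 170 x 6 mm, loose; origin under its centre. Leave alone.
- pipette: White and grey hand pipette lying on the bench, about 260 x 40 x 22 mm, loose; origin on the bench near its middle. Leave alone.

How it is judged:
By the outcome, as a careful person would: the job done as asked, in the order asked, and still so for the second after the job is handed in, with the robot touching nothing.
It also fails if it takes over 38 s, if anything falls off the work surface, if the arm or the gripper's body presses on something with over 40 N, if the wrist force passes 120 N, or if a joint passes its speed limit or range.

## Robot

A 6-joint arm with a two-finger parallel gripper is mounted at the origin on the work surface. World frame = base frame: x ahead of the robot, y to its left, z up, the work surface at z = 0. Lengths are in m, angles in rad, forces in N, time in s.
With the tool pointing down it reaches from about 0.35 to 0.875 m from the base axis. Payload 15.5 kg.
Tool frame: the origin (TCP) lies midway between the tips of the shut fingers; the grasp point (between the pads) lies 19 mm behind it; x points along the fingers, y is the direction in which the jaws open and shut, and the axes are right-handed (so a half turn about x gives the same grasp; the last joint's range is limited). The gripper opens to 85 mm and grips with 20 to 120 N. Pads are 22 mm wide; open, the fingers measure 114 mm over their backs; the gripper's body (76 mm by 85 mm) begins 54 mm behind the grasp point. The pads swing forward as they close: fully open they stand 13 mm farther back than shut.
Start: joints at [1.216, 0.494, 1.345, -0, 1.302, -0.096], TCP at [0.161, 0.604, 0.231] pointing down, gripper open.
Joint ranges: [-2.91, 2.91], [-0.82, 2.16], [0.22, 2.67], [-1.22, 4.37], [0.12, 2.79], [-3.08, 3.08]. Speed limits (rad/s): [1.89, 1.89, 2.57, 3.01, 3.01, 3.01].

## Interface

Orientations are given as [roll, pitch, yaw] about the fixed x, y, z axes, in that order (R = Rz(yaw) Ry(pitch) Rx(roll)).
In Python, from plant import readout, eyes, workorder gives the robot as it stands. The module is installed in compiled form; this text tells all that it offers.
- The arm moves only by the tool step_arm, never from a script. Its argument "steps" is a list of rows, each a list of 3 entries, a list of its own where there are three numbers: the opening, from -1 (shut) to 1 (fully open), so that 0 is half open, then the shift along the tool's x, y, z in cm, then the turn about the tool's x in rad. In form: [[hand, [x, y, z], yaw], ...]. A call has 1 to 12 rows; each row shifts and turns the commanded pose from where the row before left it, along the tool's axes as they then stand; what a row does not reach is not made up. A row lasts 1/10 s, in which the tool goes at most 50 mm and 8.59 degrees, less where a joint would pass 70% of its speed; a pose out of reach is approached as far as the arm can. A call with a gripper value outside its range is refused whole. The fingers move at their own pace and stop on an object; the grip force is fixed at half the most. Time passes only in rows, so rows that do not move let the fingers close. It gives the time, the measured TCP pose, the force and the opening at its end, in the units of the state.
- readout.observe(): the state, without advancing time (a new reading comes with each control period).
- eyes.capture(name): name is "scene" or "top" or "wrist"; returns a dict with "frame" (420x560x3 uint8, blue, green, red), "intrinsics" (3x3 intrinsics, pixels), "R" (3x3) and "t" (3): a world point X has camera coordinates R X + t. Camera axes: x right, y down, z forward; pixel columns grow to the right and rows downward; lengths in m; the calibration is good to about 2 mm. A picture is of the moment at which its call begins. There is no depth.
- workorder.finish_job(): hands the job in, once; it reports no verdict.
The state is a dict: "t": time; "q": joint angles; "dq": joint speeds; "tau": joint torques, N m; "ee_pos": TCP position; "eef_rot": TCP orientation; "force": force on the tool from outside, world axes, zero at the start; "torque": the same for the moment, N m; "grip_width": finger opening in m.
Only numpy, scipy, OpenCV 4.12 (cv2) and the standard library are available. Lean on these libraries where they do the work, as an engineer would, in place of code of your own. Each camera call takes 0.05 s, during which the arm holds its last target.

## Working session

There is one attempt and no reset: what is moved stays moved. The work goes in short steps, Python scripts to look and compute and a tool call to move; the robot and the scene stay as the last step left them, time stands still between calls to the robot, and variables do not carry over. Pictures are saved under pics/ and viewed, and the job is handed in when it is done.

Besides the shell and the picture viewer there is one more tool, called after ">>>" as a command line: name --argument value ..., lists and objects as JSON in quotes. step_arm: Moves the arm, as the interface text tells. Its arguments: {"type":"object","properties":{"steps":{"type":"array"}},"required":["steps"]}

```bash
mkdir -p pics; python3 - <<'E'
from plant import readout, eyes
import cv2, numpy as np
s=readout.observe()
print({k:np.round(v,3).tolist() for k,v in s.items()})
for n in ["scene","top","wrist"]:
    c=eyes.capture(n); cv2.imwrite(f"pics/a_{n}.png",c["frame"])
    np.savez(f"pics/a_{n}.npz",**c)
    print(n,np.round(c["intrinsics"],1).tolist(),np.round(-c["R"].T@c["t"],3))
E
```

```text
{'t': 0.0, 'q': [1.215, 0.494, 1.346, 0.0, 1.302, -0.095], 'dq': [-0.0, -0.001, 0.001, 0.002, 0.0, -0.001], 'tau': [0.0, -88.217, -38.387, -0.0, 0.01, -0.0], 'ee_pos': [0.16, 0.604, 0.231], 'eef_rot': [-1.689, 1.57, -1.949], 'force': [0.696, 1.302, 0.39], 'torque': [0.06, 0.026, 0.028], 'grip_width': 0.085}
scene [[460.9, 0.0, 282.0], [0.0, 460.9, 210.7], [0.0, 0.0, 1.0]] [ 1.42  -0.467  0.808]
top [[448.5, 0.0, 281.5], [0.0, 448.5, 210.3], [0.0, 0.0, 1.0]] [ 0.261 -0.006  1.446]
wrist [[300.9, 0.0, 279.0], [0.0, 300.9, 209.9], [0.0, 0.0, 1.0]] [0.087 0.622 0.374]
```

View pics/a_top.png

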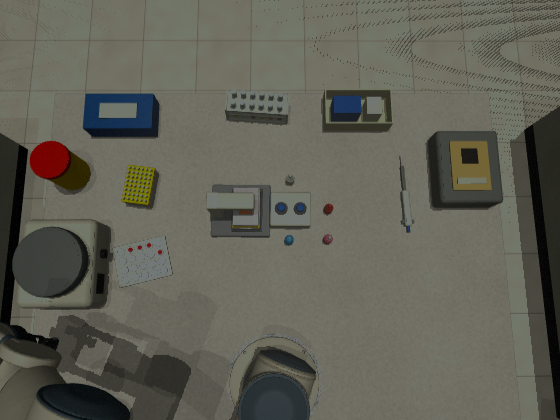

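View pics/a_scene.png

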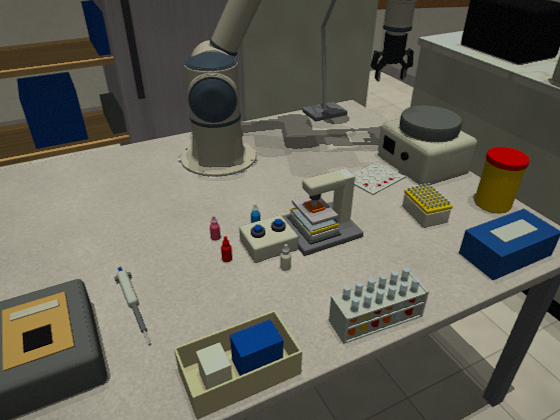

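View pics/a_wrist.png

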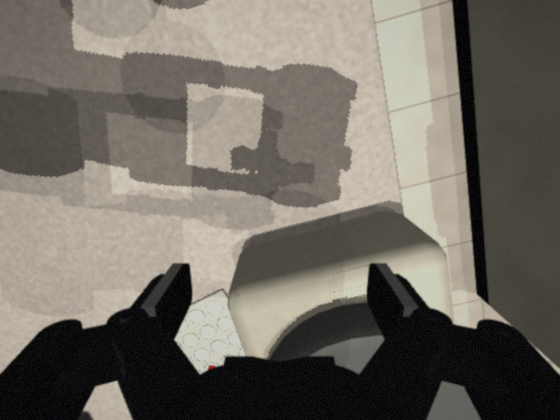

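The top view shows the press at about (240,210), its blue buttons near (281,209) and (300,208), and bottles around the console at (290,180), (328,209), (289,240) and (327,240). Next I'll measure the buttons.

```bash
cat > h.py <<'E'
import numpy as np, cv2
def ray(c,u,v,z):
    R,t,K=c["R"],c["t"],c["intrinsics"]
    C=-R.T@t; d=R.T@np.linalg.inv(K)@np.array([u,v,1.]); return C+d*(z-C[2])/d[2]
def proj(c,X):
    p=c["intrinsics"]@(c["R"]@np.asarray(X)+c["t"]); return p[:2]/p[2]
def blobs(img,x0,x1,y0,y1,lo=(100,90,60),hi=(130,255,255)):
    m=cv2.inRange(cv2.cvtColor(img,cv2.COLOR_BGR2HSV),lo,hi)
    n,l,s,ce=cv2.connectedComponentsWithStats(m)
    return [(ce[i].round(2),s[i].tolist()) for i in range(1,n) if s[i][4]>8 and x0<ce[i][0]<x1 and y0<ce[i][1]<y1]
E
python3 - <<'E'
from h import *
for n,b in [("top",(260,340,160,260)),("scene",(240,300,190,260))]:
    c=np.load(f"pics/a_{n}.npz")
    for ce,s in blobs(c["frame"],*b): print(n,ce,s,ray(c,*ce,0.073).round(4))
c=np.load("pics/a_top.npz"); t=cv2.resize(c["frame"][150:270,190:350],None,fx=5,fy=5,interpolation=2); cv2.imwrite("pics/b1.png",t)
for (u,v) in [(272,193),(310,193),(272,227),(310,227)]: print(ray(c,u,v,.05).round(4))
c=np.load("pics/a_scene.npz"); t=cv2.resize(c["frame"][160:280,200:360],None,fx=5,fy=5,interpolation=2); cv2.imwrite("pics/b2.png",t)
E
```

```text
top [269. 209.] [269, 194, 1, 31, 31] [0.5262 0.013  0.073 ]
top [280.76 207.  ] [278, 204, 7, 7, 41] [ 0.5324 -0.0236  0.073 ]
top [299.95 207.07] [297, 204, 7, 7, 44] [ 0.532  -0.0836  0.073 ]
top [288.53 240.19] [285, 236, 8, 8, 32] [ 0.4282 -0.047   0.073 ]
scene [255.   216.44] [251, 210, 9, 12, 75] [ 0.4878 -0.0715  0.073 ]
scene [278.  221.5] [274, 219, 9, 6, 42] [ 0.5359 -0.0258  0.073 ]
scene [257.46 227.52] [253, 225, 10, 7, 46] [ 0.5357 -0.0859  0.073 ]
[0.5826 0.0038 0.05  ]
[ 0.5822 -0.1176  0.05  ]
[0.4729 0.004  0.05  ]
[ 0.4725 -0.1156  0.05  ]
```

View pics/b1.png

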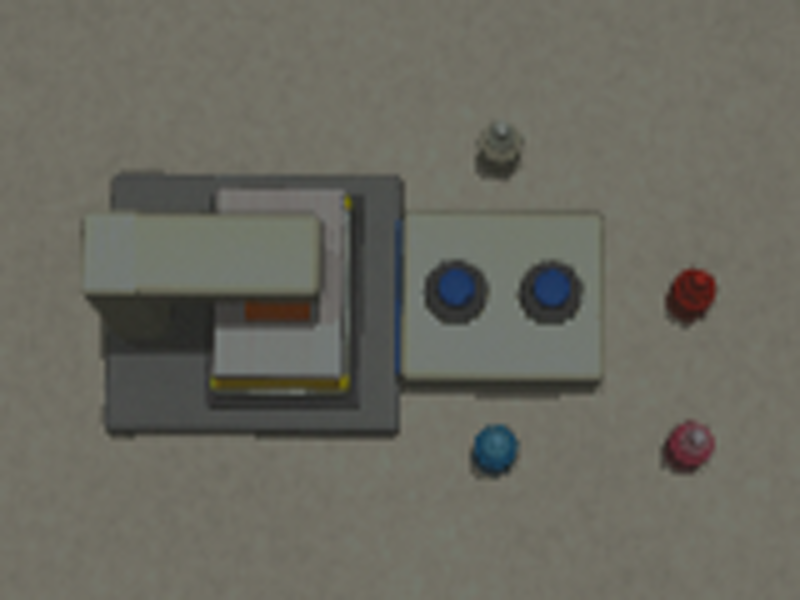

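View pics/b2.png

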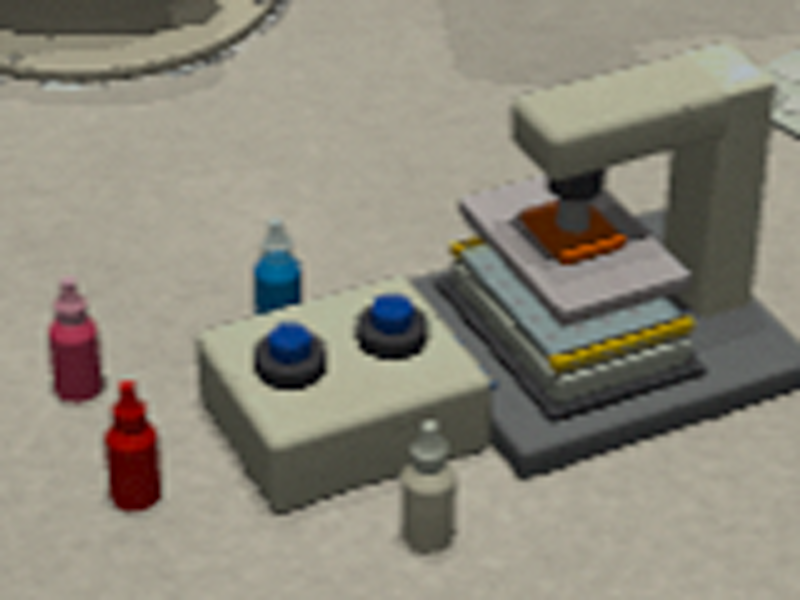

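```bash
cat >> h.py <<'E'
from scipy.spatial.transform import Rotation as Ro
def plan(goal, yawdeg=None):
    from plant import readout
    s=readout.observe(); R=Ro.from_euler('xyz',s["eef_rot"]).as_matrix(); p=np.array(s["ee_pos"])
    print("t",round(s["t"],2),"p",p.round(4),"q",np.round(s["q"],3),"w",round(s["grip_width"],4)); print("R",R.round(4).tolist())
    print("F",np.round(s["force"],2),"M",np.round(s["torque"],2))
    print("shift tool cm",(R.T@(np.array(goal)-p)*100).round(2))
    for sg in (1,-1):
        y=R.T@np.array([0,sg,0.]); a=np.arctan2(y[2],y[1]); print("turn to tool y = world",sg,"y:",round(a,4))
        Rn=R@Ro.from_rotvec([a,0,0]).as_matrix(); print("  shift after turn cm",(Rn.T@(np.array(goal)-p)*100).round(2))
E
python3 -c "
from h import *
plan([.533,-.054,.28])"
```

```text
t 0.15 p [0.1605 0.6038 0.2309] q [ 1.215  0.494  1.346  0.     1.303 -0.096] w 0.0854
R [[-0.0003, 0.2569, 0.9664], [-0.0008, 0.9664, -0.2569], [-1.0, -0.0009, -0.0001]]
F [ 0.1  -0.01  0.74] M [ 0.03  0.04 -0.02]
shift tool cm [ -4.87 -54.    52.9 ]
turn to tool y = world 1 y: -0.2598
  shift after turn cm [ -4.87 -65.78  37.25]
turn to tool y = world -1 y: 2.8818
  shift after turn cm [ -4.87  65.78 -37.25]
```

>>> step_arm --steps '[[0.07,[-1.5,0,0],-0.13],[0.07,[-3.4,0,0],-0.13],[0.07,[0,-2,1.1],0],[0.07,[0,-3.5,2],0],[0.07,[0,-3.5,2],0],[0.07,[0,-3.5,2],0],[0.07,[0,-3.5,2],0],[0.07,[0,-3.5,2],0],[0.07,[0,-3.5,2],0],[0.07,[0,-3.5,2],0],[0.07,[0,-3.5,2],0],[0.07,[0,-3.5,2],0]]'

```text
t: 1.35
ee_pos: [0.352, 0.2676, 0.2803]
eef_rot: [1.393, 1.571, 1.393]
force: [0.1, 0.3, 0.4]
grip_width: 0.0456
```

```bash
python3 -c "
from h import *
plan([.533,-.054,.20])"
```

```text
t 1.35 p [0.352  0.2676 0.2803] q [ 0.515  0.18   1.696  0.     1.265 -1.056] w 0.0456
R [[0.0, -0.0004, 1.0], [0.0, 1.0, 0.0004], [-1.0, 0.0, 0.0]]
F [0.08 0.31 0.39] M [-0.02  0.   -0.02]
shift tool cm [  8.03 -32.16  18.08]
turn to tool y = world 1 y: 0.0004
  shift after turn cm [  8.03 -32.16  18.1 ]
turn to tool y = world -1 y: -3.1412
  shift after turn cm [  8.03  32.16 -18.1 ]
```

>>> step_arm --steps '[[0.07,[0,-2.2,1.2],0],[0.07,[0,-3.5,2],0],[0.07,[0,-3.5,2],0],[0.07,[0,-3.5,2],0],[0.07,[0,-3.5,2],0],[0.07,[0,-3.5,2],0],[0.07,[0,-3.5,2],0],[0.07,[0,-3.5,2],0],[0.07,[2,-3.5,2],0],[0.07,[4,-2,0.9],0],[0.07,[4,0,0],0],[0.07,[2,0,0],0]]'

```text
t: 2.55
ee_pos: [0.5313, -0.0534, 0.1571]
eef_rot: [2.934, 1.567, 2.933]
force: [-0.0, -0.1, 0.1]
grip_width: 0.0459
```

```bash
python3 - <<'E'
from h import *
plan([.533,-.054,.09])
from plant import eyes
for n in ["scene","top","wrist"]:
    c=eyes.capture(n); np.savez(f"pics/c_{n}.npz",**c); f=c["frame"]
    if n=="scene":
        f=cv2.resize(f[130:280,200:360],None,fx=4,fy=4,interpolation=2)
    cv2.imwrite(f"pics/c_{n}.png",f)
    for b,s in blobs(c["frame"],0,560,0,420):
        print(n,b,s,ray(c,*b,0.073).round(4))
E
```

```text
t 2.55 p [ 0.5313 -0.0534  0.1571] q [-0.212  0.458  1.656 -0.     1.032 -1.782] w 0.0459
R [[-0.0038, 0.0013, 1.0], [0.0008, 1.0, -0.0013], [-1.0, 0.0008, -0.0038]]
F [-0.03 -0.11  0.1 ] M [ 0.03  0.02 -0.05]
shift tool cm [ 6.71 -0.06  0.2 ]
turn to tool y = world 1 y: -0.0013
  shift after turn cm [ 6.71 -0.06  0.2 ]
turn to tool y = world -1 y: 3.1403
  shift after turn cm [ 6.71  0.06 -0.2 ]
scene [512.62 232.81] [466, 209, 94, 49, 1823] [0.8503 0.499  0.073 ]
scene [255.01 216.84] [250, 212, 10, 11, 68] [ 0.4895 -0.0722  0.073 ]
scene [277.64 220.23] [275, 219, 7, 4, 22] [ 0.5304 -0.0241  0.073 ]
scene [257.23 226.85] [254, 225, 7, 6, 26] [ 0.5328 -0.0852  0.073 ]
scene [119.62 268.62] [118, 267, 4, 4, 13] [ 0.537  -0.4394  0.073 ]
scene [255.57 338.29] [230, 320, 53, 38, 1174] [ 0.8635 -0.2384  0.073 ]
scene [282.  351.5] [282, 347, 1, 10, 10] [ 0.9152 -0.2059  0.073 ]
top [117.9  110.71] [83, 94, 70, 35, 1743] [0.8519 0.5018 0.073 ]
top [346.85 103.94] [333, 96, 28, 17, 464] [ 0.8752 -0.2417  0.073 ]
top [408.06 228.35] [407, 226, 3, 6, 17] [ 0.4635 -0.4184  0.073 ]
wrist [284.23  91.48] [268, 73, 34, 38, 919] [ 0.4377 -0.0503  0.073 ]
wrist [352.68 203.72] [348, 151, 11, 107, 179] [0.5203 0.0039 0.073 ]
wrist [240.75 215.05] [226, 200, 30, 31, 653] [ 0.5295 -0.0846  0.073 ]
wrist [315.27 216.03] [301, 201, 30, 30, 634] [ 0.5305 -0.0252  0.073 ]
```

View pics/c_wrist.png

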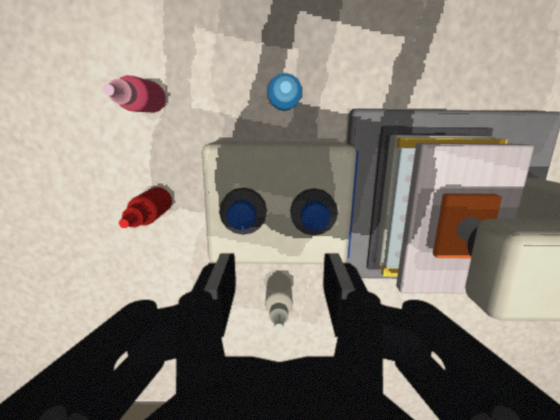

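View pics/c_scene.png

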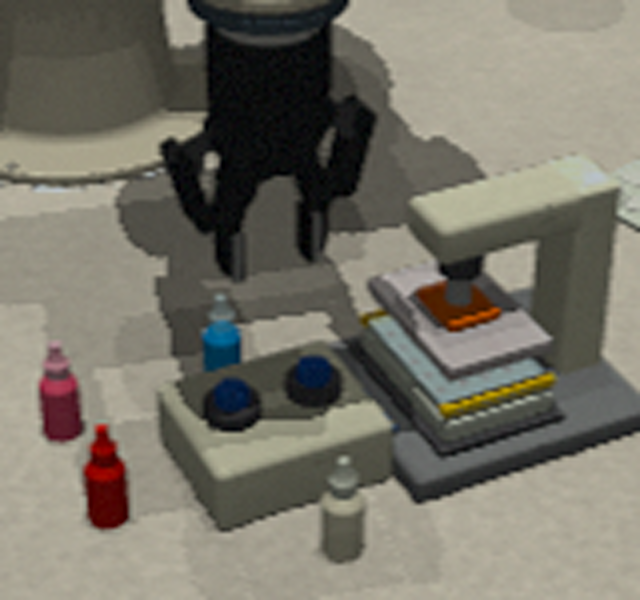

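>>> step_arm --steps '[[0.07,[1.5,-0.1,0.07],0],[0.07,[2.5,0,0],0],[0.07,[2,0,0],0],[0.07,[1,0,0],0],[0.07,[0.5,0,0],0],[0.07,[0,0,0],0]]'

```text
t: 3.3
ee_pos: [0.5338, -0.0539, 0.0859]
eef_rot: [-0.208, 1.57, -0.208]
force: [0.1, -0.5, -0.5]
grip_width: 0.0456
```

```bash
python3 - <<'E'
from h import *
plan([.532,-.0545,.075])
from plant import eyes
for n in ["scene","wrist"]:
    c=eyes.capture(n); f=c["frame"]
    f=f[150:250,220:320] if n=="scene" else f[120:320,150:430]
    k=6 if n=="scene" else 2.8
    cv2.imwrite(f"pics/d_{n}.png",cv2.resize(f,None,fx=k,fy=k,interpolation=2))
E
```

```text
t 3.3 p [ 0.5338 -0.0539  0.0859] q [-0.212  0.563  1.718  0.     0.859 -1.783] w 0.0456
R [[0.0007, -0.0004, 1.0], [-0.0002, 1.0, 0.0004], [-1.0, -0.0002, 0.0007]]
F [ 0.06 -0.53 -0.46] M [ 0.01  0.06 -0.01]
shift tool cm [ 1.08 -0.06 -0.18]
turn to tool y = world 1 y: 0.0004
  shift after turn cm [ 1.08 -0.06 -0.18]
turn to tool y = world -1 y: -3.1412
  shift after turn cm [1.08 0.06 0.18]
```

View pics/d_wrist.png

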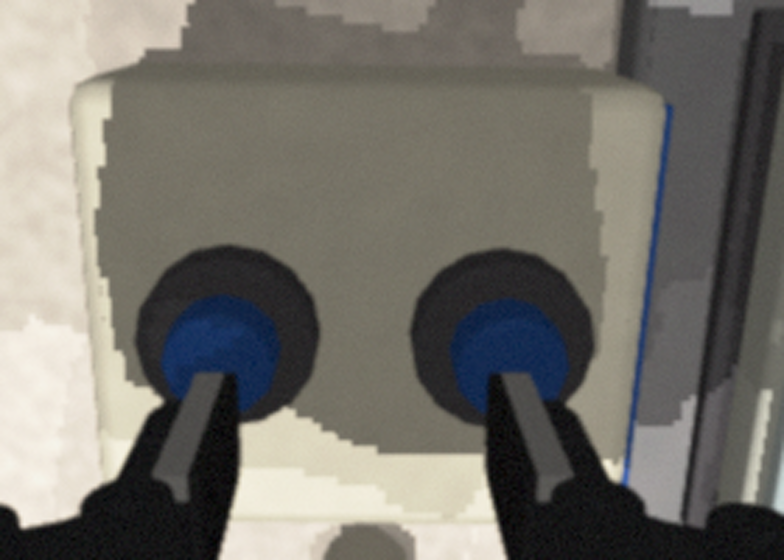

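View pics/d_scene.png

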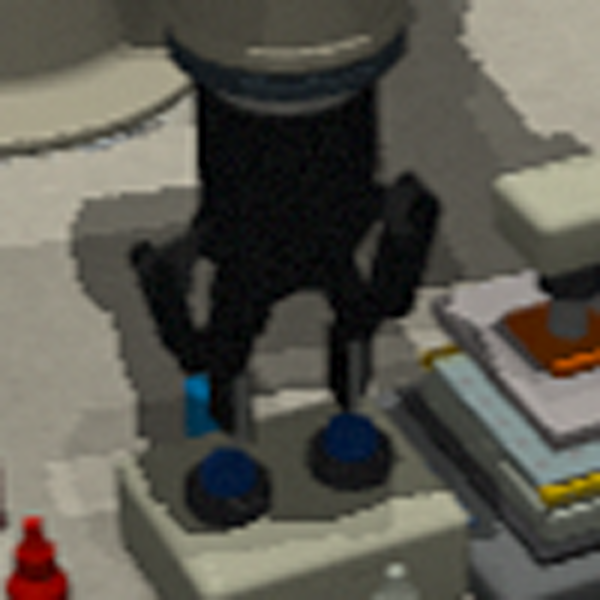

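>>> step_arm --steps '[[0.07,[0.3,-0.05,-0.1],0],[0.07,[0.3,0,0],0],[0.07,[0.3,0,0],0],[0.07,[0.2,0,0],0],[0.07,[0,0,0],0]]'

```text
t: 3.9
ee_pos: [0.5322, -0.0543, 0.074]
eef_rot: [2.942, 1.57, 2.942]
force: [0.0, -0.8, 0.0]
grip_width: 0.0458
```

>>> step_arm --steps '[[0.07,[0.15,0,0],0],[0.07,[0.15,0,0],0],[0.07,[0,0,0],0]]'

```text
t: 4.2
ee_pos: [0.5323, -0.0544, 0.0711]
eef_rot: [2.955, 1.571, 2.955]
force: [0.3, -0.0, -0.5]
grip_width: 0.0455
```

```bash
cat > look.py <<'E'
import sys
from h import *
plan([.532,-.0545,.06])
from plant import eyes
for n in ["scene","wrist"]:
    c=eyes.capture(n); f=c["frame"]
    f=f[150:250,220:320] if n=="scene" else f[120:320,150:430]
    k=6 if n=="scene" else 2.8
    cv2.imwrite(f"pics/{sys.argv[1]}_{n}.png",cv2.resize(f,None,fx=k,fy=k,interpolation=2))
E
python3 look.py e
```

```text
t 4.2 p [ 0.5323 -0.0544  0.0711] q [-0.213  0.585  1.732 -0.     0.824 -1.784] w 0.0455
R [[-0.0003, -0.0002, 1.0], [0.0, 1.0, 0.0002], [-1.0, 0.0, -0.0003]]
F [ 0.29 -0.01 -0.55] M [ 0.01  0.   -0.01]
shift tool cm [ 1.11 -0.01 -0.03]
turn to tool y = world 1 y: 0.0002
  shift after turn cm [ 1.11 -0.01 -0.03]
turn to tool y = world -1 y: -3.1414
  shift after turn cm [1.11 0.01 0.03]
```

View pics/e_wrist.png

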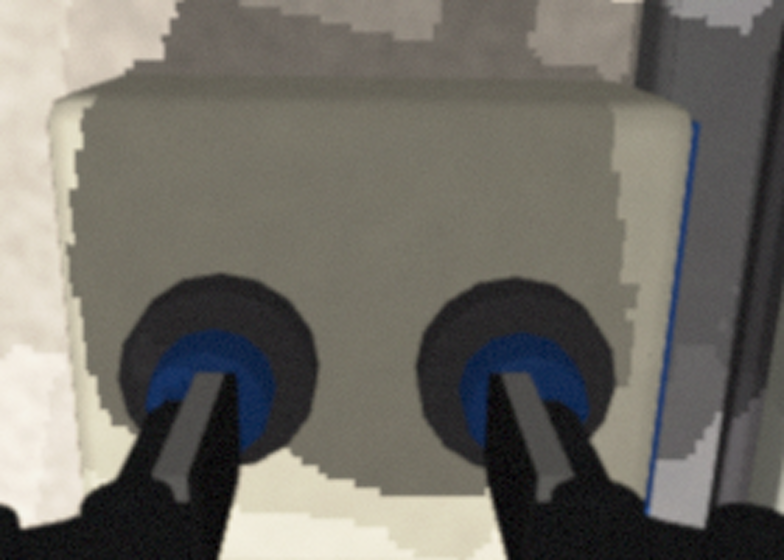

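View pics/e_scene.png

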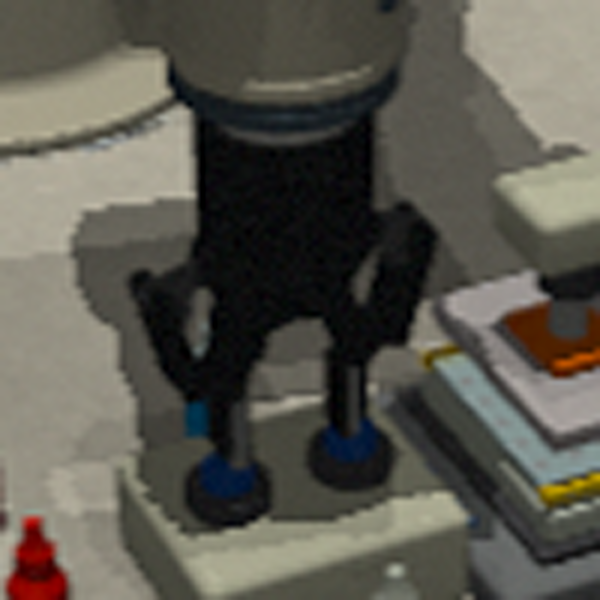

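```bash
python3 - <<'E'
from h import *
from plant import eyes
c=eyes.capture("wrist")
def crop(X): return ((proj(c,X)-[150,120])*2.8).round(0)
for z in (.073,.076,.078):
  for x in (.521,.5265,.532,.543): print(z,x,crop([x,-.0315,z]),crop([x,-.0773,z]),crop([x,-.0243,z]))
print("btn",[crop([x,-.0245,.073]) for x in (.520,.532,.544)], "housing",[crop([x,-.0245,.062]) for x in (.512,.552)])
E
```

```text
0.073 0.521 [494. 359.] [243. 359.] [533. 359.]
0.073 0.5265 [493. 386.] [245. 387.] [532. 386.]
0.073 0.532 [491. 413.] [246. 413.] [530. 413.]
0.073 0.543 [489. 465.] [248. 465.] [526. 465.]
0.076 0.521 [496. 366.] [241. 366.] [537. 366.]
0.076 0.5265 [495. 394.] [242. 394.] [535. 394.]
0.076 0.532 [494. 421.] [244. 421.] [533. 421.]
0.076 0.543 [491. 474.] [246. 474.] [529. 474.]
0.078 0.521 [498. 371.] [240. 371.] [539. 371.]
0.078 0.5265 [497. 399.] [241. 399.] [537. 399.]
0.078 0.532 [495. 426.] [242. 427.] [535. 426.]
0.078 0.543 [493. 480.] [245. 480.] [532. 480.]
btn [array([533., 354.]), array([529., 413.]), array([525., 470.])] housing [array([524., 292.]), array([513., 475.])]
```

>>> step_arm --steps '[[0.07,[0.1,0,-0.1],0],[0.07,[0.1,0,0],0],[0.07,[0.1,0,0],0]]'

```text
t: 4.65
ee_pos: [0.5315, -0.0545, 0.0683]
eef_rot: [-0.257, 1.57, -0.257]
force: [-0.4, -0.4, 4.0]
grip_width: 0.0459
```

>>> step_arm --steps '[[0.07,[0.1,0,0],0],[0.07,[0.1,0,0],0]]'

```text
t: 4.85
ee_pos: [0.5315, -0.0544, 0.0663]
eef_rot: [-0.241, 1.57, -0.241]
force: [1.3, -0.2, 5.6]
grip_width: 0.0458
```

```bash
python3 look.py f
```

```text
t 4.85 p [ 0.5315 -0.0544  0.0663] q [-0.214  0.592  1.738 -0.     0.811 -1.785] w 0.0458
R [[0.0003, -0.0002, 1.0], [-0.0001, 1.0, 0.0002], [-1.0, -0.0001, 0.0003]]
F [ 1.27 -0.16  5.59] M [-0.02 -0.1  -0.03]
shift tool cm [ 0.63 -0.01  0.05]
turn to tool y = world 1 y: 0.0002
  shift after turn cm [ 0.63 -0.01  0.05]
turn to tool y = world -1 y: -3.1414
  shift after turn cm [ 0.63  0.01 -0.05]
```

View pics/f_scene.png

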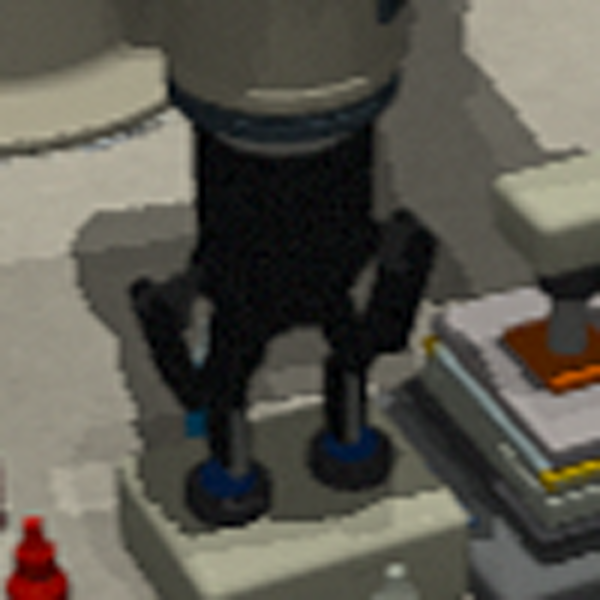

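The force is balanced: Mx is about 0 at 5.6 N, so both buttons are loaded. The platen is coming down, so I'll continue to the bottom.

>>> step_arm --steps '[[0.07,[0.1,0,0],0],[0.07,[0.1,0,0],0]]'

```text
t: 5.15
ee_pos: [0.5315, -0.0544, 0.0645]
eef_rot: [-0.214, 1.57, -0.214]
force: [0.3, -0.9, 10.3]
grip_width: 0.0457
```

>>> step_arm --steps '[[0.07,[0.1,0,0],0],[0.07,[0.05,0,0],0]]'

```text
t: 5.35
ee_pos: [0.5317, -0.0545, 0.0642]
eef_rot: [-0.253, 1.57, -0.252]
force: [-9.7, 0.4, 45.2]
grip_width: 0.0459
```

>>> step_arm --steps '[[0.07,[-0.07,0,0],0],[0.07,[0,0,0],0]]'

```text
t: 5.55
ee_pos: [0.5316, -0.0545, 0.0643]
eef_rot: [-0.265, 1.57, -0.265]
force: [-2.6, -0.1, 22.4]
grip_width: 0.0456
```

```bash
python3 look.py g
```

```text
t 5.55 p [ 0.5316 -0.0545  0.0643] q [-0.214  0.595  1.739 -0.     0.806 -1.785] w 0.0456
R [[0.0009, -0.0002, 1.0], [-0.0002, 1.0, 0.0002], [-1.0, -0.0002, 0.0009]]
F [-2.56 -0.15 22.44] M [0.02 0.6  0.03]
shift tool cm [ 0.43 -0.    0.04]
turn to tool y = world 1 y: 0.0002
  shift after turn cm [ 0.43 -0.    0.04]
turn to tool y = world -1 y: -3.1414
  shift after turn cm [ 0.43  0.   -0.04]
```

View pics/g_scene.png

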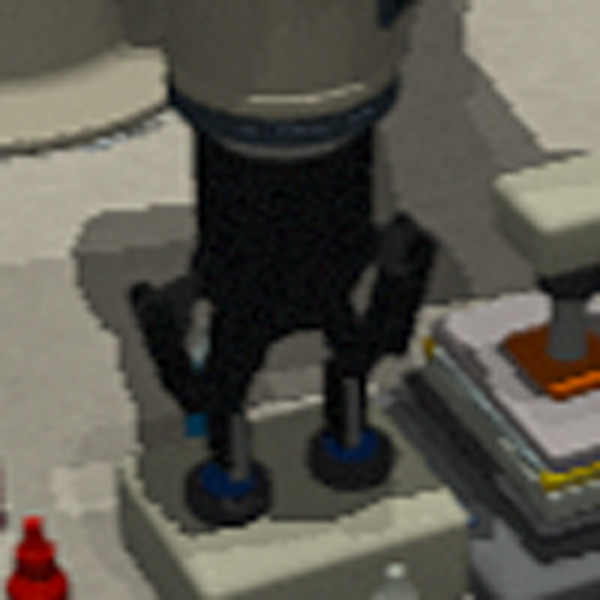

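View pics/g_wrist.png

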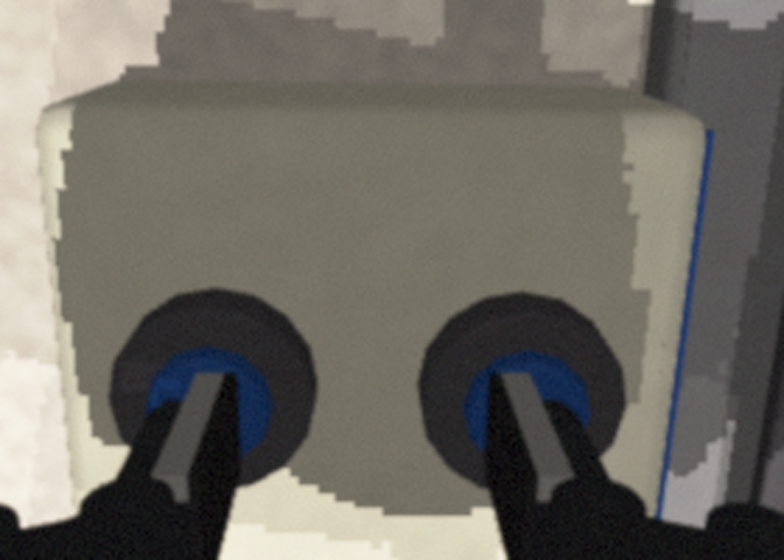

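Both buttons are down at the stop, with each fingertip within its blue disc (wrist crop (215,390) and (520,390)). The platen is closed on the cover. I'll hold here.

>>> step_arm --steps '[[0.07,[0,0,0],0],[0.07,[0,0,0],0],[0.07,[0,0,0],0],[0.07,[0,0,0],0],[0.07,[0,0,0],0],[0.07,[0,0,0],0],[0.07,[0,0,0],0],[0.07,[0,0,0],0],[0.07,[0,0,0],0],[0.07,[0,0,0],0],[0.07,[0,0,0],0],[0.07,[0,0,0],0]]'

```text
t: 6.85
ee_pos: [0.5316, -0.0545, 0.0643]
eef_rot: [-0.3, 1.57, -0.3]
force: [-4.2, -0.0, 20.7]
grip_width: 0.0456
```

>>> step_arm --steps '[[0.07,[0,0,0],0],[0.07,[0,0,0],0],[0.07,[0,0,0],0],[0.07,[0,0,0],0],[0.07,[0,0,0],0],[0.07,[0,0,0],0],[0.07,[0,0,0],0],[0.07,[0,0,0],0],[0.07,[0,0,0],0],[0.07,[0,0,0],0],[0.07,[0,0,0],0],[0.07,[0,0,0],0]]'

```text
t: 8.05
ee_pos: [0.5316, -0.0544, 0.0643]
eef_rot: [-0.261, 1.57, -0.261]
force: [-4.1, 1.4, 21.8]
grip_width: 0.0457
```

>>> step_arm --steps '[[0.07,[0,0,0],0],[0.07,[0,0,0],0],[0.07,[0,0,0],0],[0.07,[0,0,0],0],[0.07,[0,0,0],0],[0.07,[0,0,0],0],[0.07,[0,0,0],0],[0.07,[0,0,0],0],[0.07,[0,0,0],0],[0.07,[0,0,0],0],[0.07,[0,0,0],0],[0.07,[0,0,0],0]]'

```text
t: 9.25
ee_pos: [0.5316, -0.0545, 0.0643]
eef_rot: [-0.278, 1.57, -0.278]
force: [-3.2, 0.6, 21.2]
grip_width: 0.0458
```

```bash
python3 look.py i
```

```text
t 9.25 p [ 0.5316 -0.0545  0.0643] q [-0.214  0.595  1.739 -0.     0.806 -1.785] w 0.0458
R [[0.0008, -0.0002, 1.0], [-0.0002, 1.0, 0.0002], [-1.0, -0.0002, 0.0008]]
F [-3.24  0.56 21.17] M [ 0.02  0.59 -0.04]
shift tool cm [ 0.43 -0.    0.04]
turn to tool y = world 1 y: 0.0002
  shift after turn cm [ 0.43 -0.    0.04]
turn to tool y = world -1 y: -3.1414
  shift after turn cm [ 0.43  0.   -0.04]
```

View pics/i_scene.png

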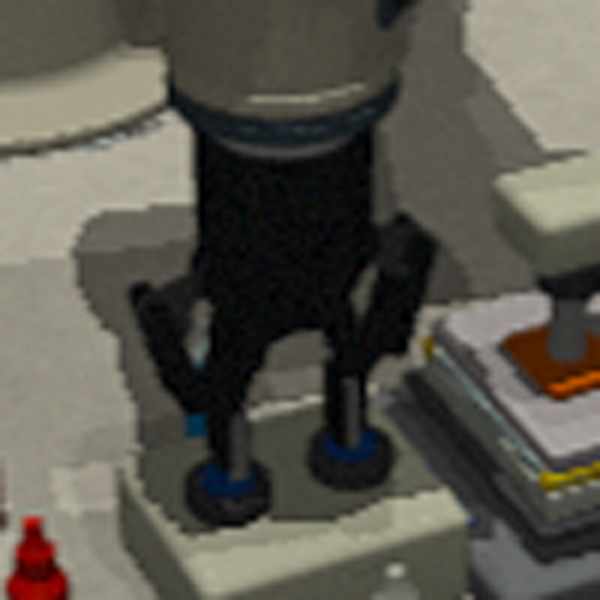

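The buttons stayed down for about 4 s. Release straight up.

>>> step_arm --steps '[[0.07,[-0.2,0,0],0],[0.07,[-0.3,0,0],0],[0.07,[-0.5,0,0],0],[0.07,[-1,0,0],0],[0.07,[-2,0,0],0],[0.07,[-3,0,0],0],[0.07,[-3,0,0],0],[0.07,[-3,0,0],0],[0.07,[-1.5,0,0],0],[0.07,[0,0,0],0]]'

```text
t: 10.35
ee_pos: [0.5322, -0.0545, 0.2111]
eef_rot: [-0.223, 1.567, -0.222]
force: [-0.1, -0.1, -0.4]
grip_width: 0.0457
```

```bash
python3 look.py j; python3 - <<'E'
from h import *
from plant import eyes
c=eyes.capture("scene"); a=np.load("pics/a_scene.npz")["frame"]
cv2.imwrite("pics/k.png",np.hstack([cv2.resize(f[170:270,200:365],None,fx=2.4*1,fy=2.4*1.5,interpolation=2) for f in (a,c["frame"])]))
E
```

```text
t 10.35 p [ 0.5322 -0.0545  0.2111] q [-0.214  0.388  1.597 -0.     1.153 -1.785] w 0.0457
R [[0.0037, -0.0003, 1.0], [-0.0008, 1.0, 0.0003], [-1.0, -0.0008, 0.0037]]
F [-0.11 -0.11 -0.4 ] M [-0.01 -0.   -0.01]
shift tool cm [15.11  0.02 -0.08]
turn to tool y = world 1 y: 0.0003
  shift after turn cm [15.11  0.02 -0.08]
turn to tool y = world -1 y: -3.1413
  shift after turn cm [15.11 -0.02  0.08]
```

View pics/k.png

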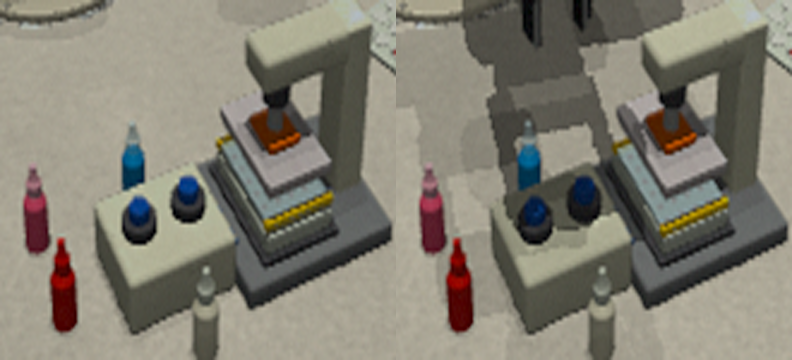

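View pics/j_wrist.png

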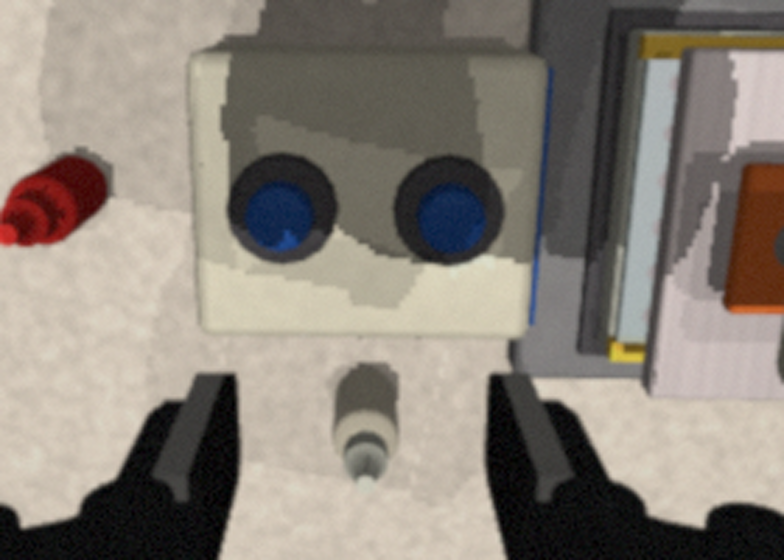

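```bash
python3 - <<'E'
from h import *
from plant import eyes
c=eyes.capture("scene"); a=np.load("pics/a_scene.npz")
for f in (a["frame"],c["frame"]): print([b for b in blobs(f,285,350,190,260,(20,120,60),(35,255,255))])
X=np.array([.575,.078,.075]); print("6mm px:",proj(c,X-[0,0,.006])-proj(c,X))
print([ (b[0]) for b in blobs(c["frame"],240,300,190,260)])
E
```

```text
[(array([292.17, 208.83]), [290, 208, 7, 4, 12]), (array([323.73, 228.55]), [309, 223, 30, 12, 95])]
[(array([292.85, 209.92]), [290, 209, 8, 4, 13]), (array([323.91, 229.69]), [310, 224, 29, 12, 94])]
6mm px: [-0.11905852  1.79310103]
[array([254.92, 216.33]), array([278.12, 221.  ]), array([257.45, 227.66])]
```

The yellow strip moved about 1.1 px, against 1.35–1.8 px expected for fully home. I'll refine the measurement before deciding.

```bash
python3 - <<'E'
from h import *
from plant import eyes
cs=[eyes.capture("scene") for _ in range(3)]; a=np.load("pics/a_scene.npz")["frame"]
f=np.mean([c["frame"].astype(float) for c in cs],0)
cv2.imwrite("pics/l.png",np.hstack([cv2.resize(g[195:255,280:350].astype(np.uint8),None,fx=5.6,fy=8,interpolation=0) for g in (a,f)]))
Y=lambda g:np.clip(g[...,1]*.5+g[...,2]*.5-g[...,0]-15,0,None).astype(np.float32)
A,B=Y(a.astype(float)),Y(f)
for (x0,x1,y0,y1) in [(306,342,218,240),(308,324,222,240),(324,341,218,238)]:
    p,q=A[y0:y1,x0:x1],B[y0:y1,x0:x1]
    v,u=np.mgrid[y0:y1,x0:x1]
    cen=lambda w:((w*u).sum()/w.sum(),(w*v).sum()/w.sum(),w.sum())
    W=np.eye(2,3,dtype=np.float32); cc,W=cv2.findTransformECC(p/100,q/100,W,cv2.MOTION_TRANSLATION)
    print(np.round(cen(p),2),np.round(cen(q),2),"ecc",cc,W[:,2])
E
```

```text
[ 323.77  228.19 8068.5 ] [ 323.95  229.5  8985.5 ] ecc 0.9936026192274469 [0.00826512 1.3707808 ]
[ 316.45  230.39 4032.  ] [ 316.59  231.74 4296.67] ecc 0.9958020437069357 [0.06408416 1.3960185 ]
[ 331.09  225.99 4036.5 ] [ 330.71  227.44 4688.83] ecc 0.9922679032372187 [-0.21466213  1.4121051 ]
```

View pics/l.png

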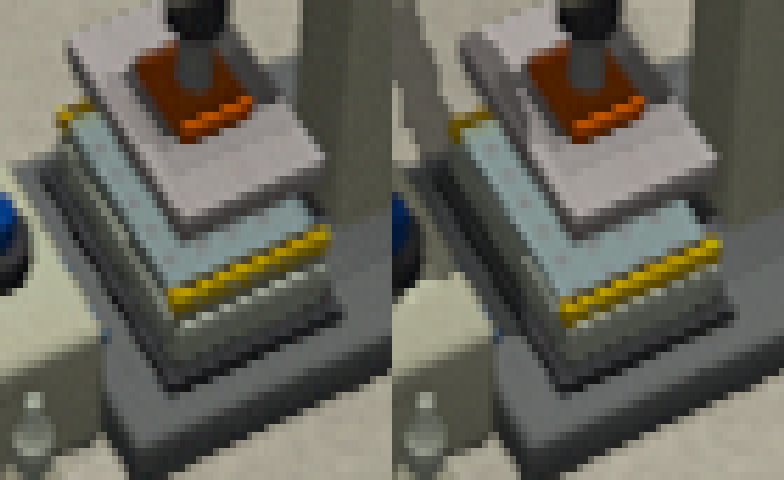

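The refined shift is 1.4 px, about 4.7 mm. That fits a cover that started up to 1.5 mm down and is now fully home: the gap under the yellow strip is gone, and the buttons hit a rigid stop. Both buttons are back up at (257.5,227.7) and (278.1,221.0), matching the start.

```bash
python3 -c "
from plant import workorder,readout
print(workorder.finish_job()); s=readout.observe(); print(s['t'],s['ee_pos'],s['force'])"
```

```text
the job is handed in; nothing more can be done
None
the job is handed in; nothing more can be done
```

The cover is pressed home and the job is handed in, at about 10.6 s on the clock. I put one fingertip on each blue button, pressed both down together to the hard stop and held them about 4 s. I then lifted straight up to 0.21 m, clear of everything.

**What the last checks showed:**
- **Buttons:** the load was balanced between the two fingers (moment about the world x axis close to zero). Both buttons came back up to their starting image positions.
- **Robot clear:** the wrist force was about 0 N after release.
- **Bench:** the bottles, console and press head look the same as at the start in the before/after view of the press. I did not re-check the rest of the bench after the lift.
- **Cover:** it dropped about 4.7 mm by image alignment, and the gap under the yellow strip closed. That fits fully home if it started up to 1.5 mm down.

**Checks that disagreed or overshot:**
- **Cover travel:** a first, rougher measurement gave only about 3.8 mm, less than the 4.5 mm that fully home needs. I trusted the finer alignment together with the rigid stop.
- **Force:** on reaching the stop, the fingertips pressed with about 45 N in total. I backed off within 0.2 s and held at about 21 N.
- **Button position:** the three cameras disagreed by a few millimetres in x, from 0.529 to 0.536 m. I used 0.5315 m, and both fingertips landed within the buttons.

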